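# Lever the scrap hatch open

## Task

Open the heavy flap of the scrap box with its lever and keep it open. First push the wooden safety chock by its orange plate out from under the blue lever, sliding it along the bench until it is fully clear; then press the red pad at the lever's long end down until the lever meets its rubber stop, and finish holding it down there. Grasp and lift nothing, keep off the flap and its box, leave the lever in its stand, and leave the can, jar and wrench where they are.

Things in the scene. Friction and masses are not known exactly. Their poses are not given: they have to be found in the camera images.
- hatch: Fixed fixture: grey stand (130 x 80 mm foot, posts 146 mm high), green box, black rubber stop. Origin on the bench (z = 0) under the lever's pin. y runs along the lever from its long end (-y) to the flap (+y), x across it. Box 220 mm in x, y = 145 to 315 mm, 122 mm high. Stop: 36 mm diameter, 34 mm high, at x = 0, y = -222 mm. Position varies by 10 cm, yaw by 0.25 rad.
- flap (a joint): Opening angle of the flap, rad: 0 shut, growing as it rises, about 0.4 with the lever on its stop. Dark steel plate 220 x 175 x 12 mm, about 3.8 kg, hinged at the box end away from the lever, with a yellow tongue 70 mm wide reaching out over the lever's short end. It falls shut if let go.
- flap_lip (a point): Middle of the free edge of the flap's yellow tongue.
- lever: Loose blue lever, 30 mm wide, 24 mm thick, resting by its cross pin in open notches of the stand. Origin at the pin, 130 mm up; axes as the hatch's at the start; then it slopes 18 degrees, long end up. Long arm 260 mm (hatch -y), short arm 142 mm, upturned nose under the flap's tongue. Pressed, it turns about the pin by some 36 degrees to the stop; needs 3 to 14 N; rises again if released.
- lever_pad (a point): Centre of the top face of the red pad (44 mm across the lever, 60 mm along it) on the lever's long end, 242 mm along the lever from the pin. About 224 mm above the bench at the start, about 70 mm on the stop. With the chock in place the lever goes only about two thirds of the way.
- lever_pin (a point): Centre of the lever's cross pin.
- chock: Wooden chock, 0.3 kg. Origin under the middle of its block. Along its x axis (the hatch's x within 0.1 rad): block 60 x 50 x 100 mm high, x = -30 to 30 mm, under the lever; flat yellow runner 50 mm wide, 22 mm high, x = -30 to 125 mm; upright orange plate, x = 110 to 125 mm, 50 mm wide, top at 90 mm. Fingertips fit in the 80 mm gap between block and plate. It slides out towards its +x.
- chock_plate (a point): Centre of the orange plate's face towards the block, the face to push on: x = 110 mm, 55 mm above the bench. Push it towards the chock's +x.
- chock_end (a point): Middle of the block's rear face (x = -30 mm), 50 mm up: the last part of the chock to leave the lever. The chock is clear when this point has passed the lever's side, 15 mm from the lever's middle, with a few mm to spare; it has to slide about 55 mm or more.
- oil_can: Bystander: yellow can, 56 mm diameter, 150 mm high, origin under its centre.
- jar: Bystander: amber jar, 60 mm diameter, 90 mm high, origin under its centre; stands beyond the lever's long end.
- wrench: Bystander: steel wrench 180 mm long, lying flat.
There are look-alikes about, which are no part of the job. Of the things that look like the chock, take the one that is nearest to the robot's base at the start.

How it is judged:
By the outcome, as a careful person would: the job done as asked, in the order asked, and still so for the second after the job is handed in, while the arm keeps its last pose, push and grip.
It also fails if it takes over 48 s, if anything falls off the work surface, if the arm or the gripper's body presses on something with over 40 N, if the wrist force passes 120 N, or if a joint passes its speed limit or range.

## Robot

A 6-joint arm with a two-finger parallel gripper is mounted at the origin on the work surface. World frame = base frame: x ahead of the robot, y to its left, z up, the work surface at z = 0. Lengths are in m, angles in rad, forces in N, time in s.
With the tool pointing down it reaches from about 0.325 to 0.875 m from the base axis. Payload 4.4 kg.
Tool frame: the origin (TCP) lies midway between the tips of the shut fingers; the grasp point (between the pads) lies behind it (arm.grip_depth is the z of the grasp point in the tool frame, in m); z points along the fingers, y is the line along which they close (so a half turn about z gives the same grasp; the last joint's range is limited). The gripper opens to 85 mm and grips with 20 to 120 N. Pads are 22 mm wide; open, the fingers measure 114 mm over their backs; the gripper's body (76 mm by 85 mm) begins 54 mm behind the grasp point. The pads swing forward as they close: fully open they stand 13 mm farther back than shut.
Start: joints at [1.079, 0.207, 1.542, -0, 1.393, -0.15], TCP at [0.192, 0.542, 0.231] pointing down, gripper open.
Joint ranges: [-2.73, 2.73], [-0.86, 2.22], [0.23, 2.46], [-1.11, 4.25], [0.08, 2.63], [-2.82, 2.82]. Speed limits (rad/s): [2.79, 2.79, 3.14, 3.14, 3.14, 3.14].

## Interface

Orientations are given as a rotation vector (axis times angle).
In Python, from station import arm, optics, ticket gives the robot as it stands.
- The arm moves only by the tool move_arm, never from a script. Its arguments are lists of equal length, an entry for each row: "grip": the opening in per cent of the stroke, from 0 (shut) to 100 (fully open); "dp": the shift along the tool's x, y, z in m, a list of three; "twist": the turn about the tool's z in degrees. In form: {"grip": [grip, ...], "dp": [[tx, ty, tz], ...], "twist": [twist, ...]}. A call has 1 to 12 rows; each row is the pose to reach, as a shift and turn from the pose commanded when the call began, along the tool's axes at that moment; what a row does not reach only later rows make up. A row lasts 1/8 s, in which the tool goes at most 62.5 mm and 10.7 degrees, less where a joint would pass 70% of its speed; a pose out of reach is approached as far as the arm can. A call with a gripper value outside its range is refused whole. The fingers move at their own pace and stop on an object; "newtons" is the grip in N (left out, the last holds). Time passes only in rows, so rows that repeat a pose let the fingers close. It gives the time, the measured TCP pose, the force, the opening and the grip force at its end, in the units of the state.
- arm.read_state(): the state, without advancing time (a new reading comes with each control period).
- optics.read_camera(name): name is "side" or "top"; returns (picture, depth): 420x560x3 uint8, red, green, blue; 420x560 float32, m along the optical axis (not along the pixel's ray), 0 where there is no reading.
- optics.camera_info(name): a dict with "intrinsics" (3x3 intrinsics, pixels), "position" and "attitude" of the camera in the world. Camera axes: x right, y down, z forward; pixel columns grow to the right and rows downward; lengths in m; the calibration is good to about 2 mm. A picture is of the moment at which its call begins. camera_info takes no time and is no camera call.
- ticket.sign_off(): hands the job in; it is judged then, once.
Trained networks look in the newest picture that a camera, given by its name, has taken for a name from the list of things; names that differ only in an ending like _2 or _b are one class to them, and where a whole thing is asked for, a point or a joint stands for the part that bears it (a point fixed in the world has none). Each returns a list of dicts, best first, with "p" (0 to 1); they miss things now and then, are a little off and sometimes report something else, mostly with a low value. They report only what shows in the picture. A call takes as long as a camera call. They do not tell look-alikes from the thing itself.
- optics.boxes_of(camera, query): "box" ([centre column, centre row, width, height] in pixels, round what is visible of it).
- optics.outline_of(camera, query): "mask" (420x560 bool, what is visible of it) and "box" ([centre column, centre row, width, height] in pixels, round what is visible of it).
- optics.spot_point(camera, query): "at" ([column, row] in pixels: a listed point, or the origin of a listed thing).
The state is a dict: "time_s": time; "q": joint angles; "joint_vel": joint speeds; "joint_efforts": joint torques, N m; "position": TCP position; "tcp_rot": TCP orientation; "ft_force": force on the tool from outside, world axes, zero at the start; "torque": the same for the moment, N m; "opening": finger opening in m; "gripper_force": force on a finger pad.
Only numpy, scipy, OpenCV 4.12 (cv2) and the standard library are available. Lean on these libraries where they do the work, as an engineer would, in place of code of your own. Each camera call takes 0.05 s, during which the arm holds its last target. There are 200 camera calls.

## Working session

There is one attempt and no reset: what is moved stays moved. The work goes in short steps, Python scripts to look and compute and a tool call to move; the robot and the scene stay as the last step left them, time stands still between calls to the robot, and variables do not carry over. Pictures are saved under pics/ and viewed, at most 10 in all, crops included, and the job is handed in when it is done.

Besides the shell and the picture viewer there is one more tool, called after ">>>" as name(argument=value, ...) on one line, values as JSON. move_arm: Moves the arm, as the interface text tells. Its arguments: {"type":"object","properties":{"grip":{"type":"array","items":{"type":"number"}},"dp":{"type":"array","items":{"type":"array","items":{"type":"number"}}},"twist":{"type":"array","items":{"type":"number"}},"newtons":{"type":"number"}},"required":["grip","dp","twist"]}

```bash
mkdir -p pics
cat > h.py <<'E'
import numpy as np, cv2
from scipy.spatial.transform import Rotation as R
from station import arm, optics, ticket
def att(c):
    a=np.array(c["attitude"],float)
    return a if a.shape==(3,3) else R.from_rotvec(a).as_matrix() if a.size==3 else R.from_quat(a).as_matrix()
def world(name,px,d):
    c=optics.camera_info(name);K=np.array(c["intrinsics"])
    return att(c)@(np.linalg.inv(K)@[px[0],px[1],1]*d)+np.array(c["position"])
def atz(name,px,z):
    c=optics.camera_info(name);K=np.array(c["intrinsics"]);p=np.array(c["position"])
    r=att(c)@(np.linalg.inv(K)@[px[0],px[1],1]);return p+r*(z-p[2])/r[2]
def cloud(name,d):
    c=optics.camera_info(name);K=np.array(c["intrinsics"])
    v,u=np.mgrid[:420,:560];r=np.stack([u,v,np.ones_like(u)],-1)@np.linalg.inv(K).T*d[...,None]
    return r@att(c).T+np.array(c["position"])
E
python3 - <<'E'
from h import *
np.set_printoptions(precision=3,suppress=True)
ims=[]
for n in("top","side"):
    c=optics.camera_info(n);print(n,c)
    im,d=optics.read_camera(n);cv2.imwrite(f"pics/{n}0.png",im[...,::-1])
    for q in["chock_plate","chock_end","chock","lever_pad","lever_pin","hatch","jar","oil_can","wrench","flap_lip"]:
        for r in optics.spot_point(n,q)[:3]:
            u,v=np.round(r["at"]).astype(int);dd=d[min(max(v,0),419),min(max(u,0),559)]
            print(n,q,round(r["p"],2),(u,v),world(n,r["at"],dd) if dd else None)
print(arm.read_state(),arm.grip_depth)
E
```

```text
top {'intrinsics': array([[483.209,   0.   , 276.412],
       [  0.   , 483.209, 204.253],
       [  0.   ,   0.   ,   1.   ]]), 'position': array([ 0.304, -0.082,  1.623]), 'attitude': array([-2.194,  2.026, -0.218])}
top chock_plate 0.95 (np.int64(299), np.int64(205)) [ 0.631 -0.14   0.076]
top chock_plate 0.91 (np.int64(416), np.int64(264)) [ 0.467 -0.522  0.095]
top chock_plate 0.87 (np.int64(332), np.int64(182)) [ 0.714 -0.242  0.09 ]
top chock_end 0.91 (np.int64(296), np.int64(249)) [ 0.491 -0.142  0.045]
top chock_end 0.86 (np.int64(279), np.int64(133)) [ 0.865 -0.057  0.1  ]
top chock_end 0.85 (np.int64(421), np.int64(224)) [ 0.597 -0.532  0.102]
top chock 0.96 (np.int64(344), np.int64(158)) [ 0.804 -0.279  0.081]
top chock 0.94 (np.int64(416), np.int64(233)) [ 0.567 -0.521  0.092]
top chock 0.69 (np.int64(269), np.int64(141)) [ 0.835 -0.027  0.102]
top lever_pad 0.69 (np.int64(330), np.int64(233)) [ 0.525 -0.233  0.227]
top lever_pin 0.7 (np.int64(254), np.int64(239)) [ 0.5   -0.006  0.145]
top hatch 0.89 (np.int64(251), np.int64(240)) [0.496 0.002 0.14 ]
top jar 0.7 (np.int
[... 1584 characters left out ...]
.int64(287)) [0.661 0.097 0.031]
side wrench 0.95 (np.int64(356), np.int64(304)) [0.367 0.063 0.009]
side flap_lip 0.67 (np.int64(302), np.int64(274)) [0.515 0.081 0.119]
side flap_lip 0.23 (np.int64(307), np.int64(244)) [0.519 0.003 0.142]
{'time_s': 1.1, 'q': array([ 1.079,  0.207,  1.541, -0.   ,  1.393, -0.151]), 'joint_vel': array([-0.001, -0.   ,  0.002, -0.   ,  0.001,  0.   ]), 'joint_efforts': array([ -0.001, -38.306, -29.197,  -0.   ,   0.001,   0.   ]), 'position': array([0.192, 0.542, 0.231]), 'tcp_rot': array([0.533, 3.096, 0.   ]), 'ft_force': array([ 0.592, -0.179,  0.456]), 'torque': array([ 0.053,  0.08 , -0.015]), 'gripper_force': 0.0, 'opening': 0.0854798951185761} -0.0187
```

View pics/top0.png

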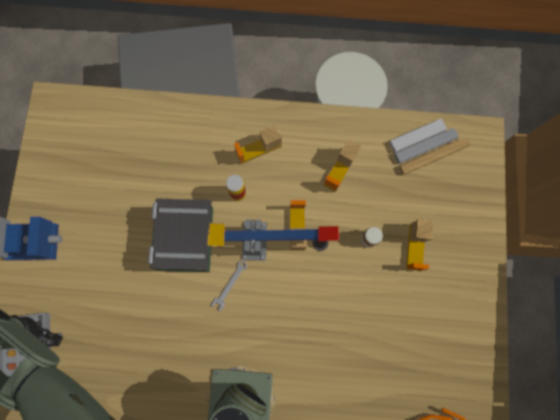

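View pics/side0.png

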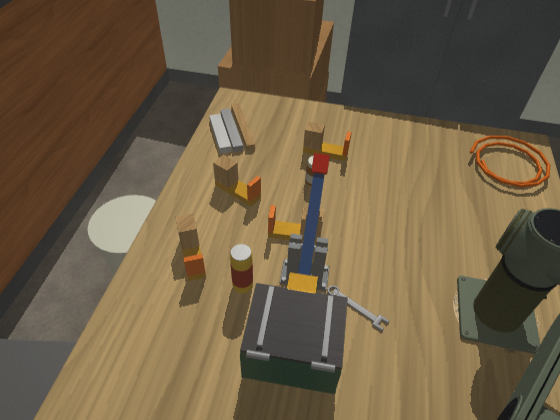

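Four look-alikes in the top picture: (297,218) under the lever, (258,147), (342,165) and (418,245). The one at (297,218) fits: it lies under the blue lever and is nearest to the base (about 0.54 m, the others 0.76 m or more). Next I'll measure it and confirm with a crop.

Run:
```python
from h import *
np.set_printoptions(precision=3,suppress=True)
im,d=optics.read_camera("top");P=cloud("top",d)
cv2.imwrite("pics/crop.png",cv2.resize(im[180:290,190:400,::-1],None,fx=3.8,fy=3.8,interpolation=cv2.INTER_CUBIC))
hsv=cv2.cvtColor(im,cv2.COLOR_RGB2HSV);h,s,v=cv2.split(hsv)
z=P[...,2];X=P[...,0];Y=P[...,1]
reg=(X>.42)&(X<.72)&(Y<-.06)&(Y>-.22)
def st(n,m):
    p=P[m];print(n,len(p),p.mean(0) if len(p) else'',np.percentile(p,[3,97],axis=0).tolist() if len(p) else '')
    return p
orange=reg&(s>150)&(h<16)&(z>.075)&(z<.11);p=st("plate top",orange)
run=reg&(s>150)&(h>16)&(h<32)&(z>.01)&(z<.035);r=st("runner",run)
st("block", (X>.42)&(X<.56)&(Y<-.09)&(Y>-.19)&(z>.06)&(z<.115))
pad=(h<8)&(s>170)&(z>.17)&(z<.27)&(X>.45)&(X<.6)&(Y<-.1);st("pad",pad)
lev=(h>100)&(h<128)&(s>120)&(z>.1)&(z<.26)&(X>.45)&(X<.6)&(Y<.1)&(Y>-.25);l=st("lever",lev)
vx,vy,x0,y0=cv2.fitLine(l[:,:2].astype(np.float32),cv2.DIST_HUBER,0,.01,.01).ravel();print("lever dir",vx,vy,x0,y0,"yaw",np.arctan2(-vx*np.sign(vy),abs(vy)))
for m in(r,):
    q=m[:,:2].astype(np.float32);print("runner rect",cv2.minAreaRect(q),cv2.fitLine(q,cv2.DIST_HUBER,0,.01,.01).ravel())
print("plate rect",cv2.minAreaRect(p[:,:2].astype(np.float32)))
# side camera
im,d=optics.read_camera("side");P=cloud("side",d);h,s,v=cv2.split(cv2.cvtColor(im,cv2.COLOR_RGB2HSV));z=P[...,2];X=P[...,0];Y=P[...,1]
reg=(X>.42)&(X<.68)&(Y<-.06)&(Y>-.22)
p=st("S plate",reg&(s>150)&(h<16)&(z>.04)&(z<.12)&(X>.58))
st("S runner",reg&(s>150)&(h>16)&(h<32)&(z>.01)&(z<.035))
st("S pad",(h<8)&(s>170)&(z>.17)&(z<.27)&(X>.45)&(X<.6)&(Y<-.1))
st("S block",(X>.42)&(X<.57)&(Y<-.09)&(Y>-.19)&(z>.04)&(z<.115))
for q in["jar","oil_can"]:
    for n in("top","side"):
        for b in optics.outline_of(n,q)[:1]: PP=cloud(n,optics.read_camera(n)[1])[b["mask"]];print(q,n,np.median(PP,0),np.percentile(PP,[5,95],axis=0).tolist())
```

```text
plate top 57 [ 0.637 -0.138  0.088] [[0.6293300864916631, -0.15935560806465618, 0.07534802137081616], [0.6460056126423646, -0.1142063488666352, 0.09505303264398168]]
runner 301 [ 0.6   -0.139  0.023] [[0.5680971485121482, -0.16291410394140227, 0.015823371818529663], [0.6304240069923441, -0.11569262040544002, 0.030637478380131755]]
block 139 [ 0.503 -0.147  0.097] [[0.48995039728752693, -0.17066153318680338, 0.07080873609436603], [0.5471658466618153, -0.12321708258402882, 0.10531658883307528]]
pad 265 [ 0.523 -0.226  0.224] [[0.5036911691145721, -0.25386757502545204, 0.21386328020639805], [0.5415159407427144, -0.2003932894551994, 0.2343789115153791]]
lever 703 [ 0.514 -0.056  0.161] [[0.49995542771865986, -0.18343938078398395, 0.11692392449083631], [0.5279305173342227, 0.07553548083746593, 0.20190194286848626]]
lever dir 0.045210756 -0.9989775 0.51390266 -0.055729803 yaw 0.04522617
runner rect ((0.5973719954490662, -0.139699324965477), (0.06857410073280334, 0.04802056401968002), 4.352703094482422) [ 0.999  0.044  0.6   -0.139]
plate rect ((0.6378978490829468, -0.13656678795814514), (0
[... 670 characters left out ...]
97452937, -0.11475578941841957, 0.10292968418476134]]
jar top [ 0.544 -0.379  0.088] [[0.5219171440985984, -0.40678153085890717, 0.015515448485788255], [0.5698440782371982, -0.3578565095233582, 0.09567218676201422]]
jar side [ 0.571 -0.363  0.052] [[0.547803019276993, -0.4141319951523546, -0.0008779401392623342], [0.5903318725320302, -0.20933729918543573, 0.21356246742836732]]
oil_can top [0.66  0.066 0.144] [[0.6435035903279102, 0.04293301574274077, 0.01694836631798448], [0.6916170061568016, 0.09180606301948606, 0.1545272496639194]]
oil_can side [0.669 0.093 0.11 ] [[0.6479969901741857, 0.06063551892485943, 0.0160072793387557], [0.6953983471040439, 0.10130125851157315, 0.15182391312900742]]
```

View pics/crop.png

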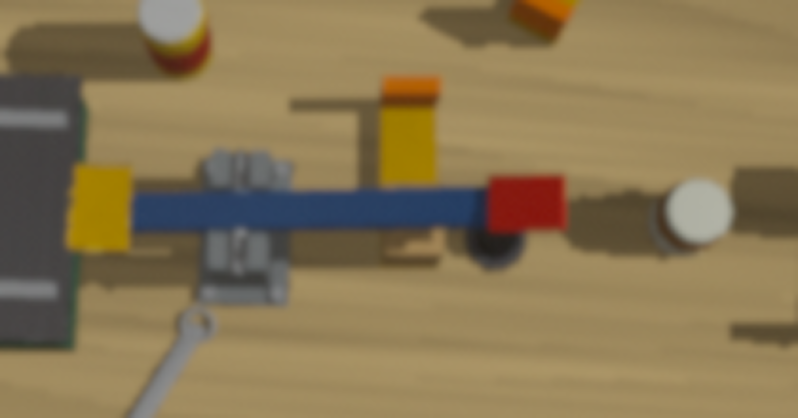

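The crop confirms it: the chock lies under the lever, orange plate at crop (410,88), yellow runner up to the lever, and the wooden block showing on the other side. Plate face is at about x=0.631, y=-0.138, and the chock yaw is about 0.06. I'll move above the gap.

>>> move_arm(grip=[0, 0, 0, 0, 0, 0, 0, 0, 0, 0, 0, 0], dp=[[-0.03, -0.025, -0.05], [-0.08, -0.065, -0.08], [-0.617, -0.503, -0.08], [-0.617, -0.503, -0.08], [-0.617, -0.503, -0.08], [-0.617, -0.503, -0.08], [-0.617, -0.503, -0.08], [-0.617, -0.503, -0.08], [-0.617, -0.503, -0.08], [-0.617, -0.503, -0.08], [-0.617, -0.503, -0.08], [-0.617, -0.503, -0.08]], twist=[0, 0, -5, -10, -15, -20, -23, -23, -23, -23, -23, -23])

```text
time_s: 3.1
position: [0.5669, -0.0752, 0.3111]
tcp_rot: [-0.095, 3.139, 0.0]
ft_force: [0.5, 1.0, -0.6]
opening: -0.0
gripper_force: 0.0
```

>>> move_arm(grip=[0, 0, 0, 0], dp=[[-0.034, -0.05, 0], [-0.034, -0.05, 0], [-0.034, -0.05, 0], [-0.034, -0.05, 0]], twist=[0, 0, 0, 0])

```text
time_s: 3.6
position: [0.6026, -0.1199, 0.3114]
tcp_rot: [-0.097, 3.14, 0.0]
ft_force: [-0.0, 0.6, 0.1]
opening: 0.0
gripper_force: 0.0
```

>>> move_arm(grip=[0, 0, 0, 0, 0, 0, 0, 0, 0, 0], dp=[[0, -0.018, 0.0], [0, -0.018, 0.05], [0, -0.018, 0.1], [0, -0.018, 0.15], [0, -0.018, 0.18], [0, -0.018, 0.2], [0, -0.018, 0.22], [0, -0.018, 0.24], [0, -0.018, 0.266], [0, -0.018, 0.266]], twist=[0, 0, 0, 0, 0, 0, 0, 0, 0, 0])

```text
time_s: 4.85
position: [0.6023, -0.1384, 0.0425]
tcp_rot: [0.095, -3.136, -0.003]
ft_force: [-0.3, 0.0, -0.3]
opening: 0.0002
gripper_force: 0.0
```

Run:
```python
from h import *
im,d=optics.read_camera("side");im2,_=optics.read_camera("top")
a=cv2.resize(im[120:320,200:400],(400,400));b=cv2.resize(im2[130:290,220:380],(400,400))
cv2.imwrite("pics/gap.png",np.hstack([a,b])[...,::-1])
```

```text
(no output)
```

View pics/gap.png

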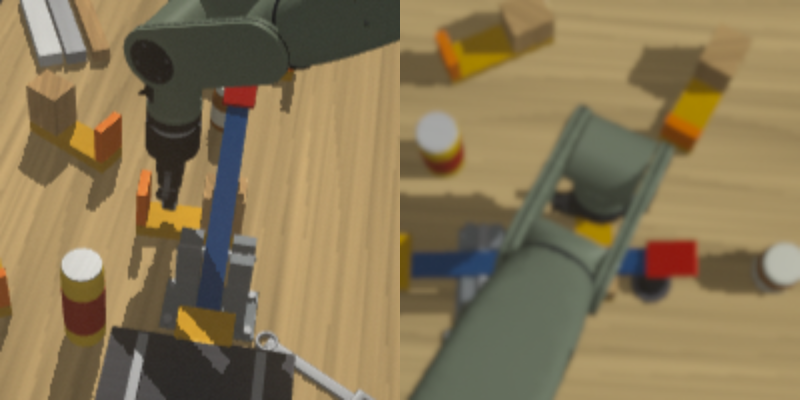

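The fingers (left half, (168,190)) are in the gap between plate (143,200) and block, clear of the lever. Now I'll push.

>>> move_arm(grip=[0, 0, 0, 0, 0, 0, 0, 0, 0, 0, 0, 0], dp=[[-0.008, 0, 0], [-0.016, 0, 0], [-0.024, 0, 0], [-0.032, 0, 0], [-0.04, 0, 0], [-0.048, 0, 0], [-0.056, 0, 0], [-0.064, 0, 0], [-0.072, 0, 0], [-0.08, 0, 0], [-0.088, 0, 0], [-0.094, 0, 0]], twist=[0, 0, 0, 0, 0, 0, 0, 0, 0, 0, 0, 0])

```text
time_s: 6.45
position: [0.6985, -0.1333, 0.0448]
tcp_rot: [-0.095, 3.14, 0.0]
ft_force: [-2.7, 0.2, 0.4]
opening: 0.0002
gripper_force: 0.0
```

>>> move_arm(grip=[0, 0, 0, 0, 0, 0, 0, 0, 0], dp=[[0.01, 0, 0], [0.02, 0, 0], [0.02, 0, -0.04], [0.02, 0, -0.09], [0.02, 0, -0.15], [0.02, 0, -0.21], [0.02, 0, -0.26], [0.0, 0.12, -0.26], [0.0, 0.12, -0.26]], twist=[0, 0, 0, 0, 0, 0, 0, 0, 0])

```text
time_s: 7.58
position: [0.6906, -0.0133, 0.3066]
tcp_rot: [-0.091, 3.137, -0.0]
ft_force: [0.8, -0.1, -0.5]
opening: -0.0003
gripper_force: 0.0
```

Run:
```python
from h import *
np.set_printoptions(precision=3,suppress=True)
im,d=optics.read_camera("side");im2,d2=optics.read_camera("top")
a=cv2.resize(im[120:320,200:400],(400,400));b=cv2.resize(im2[130:290,220:380],(400,400))
cv2.imwrite("pics/pushed.png",np.hstack([a,b])[...,::-1])
for n,im,d in(("side",im,d),("top",im2,d2)):
    P=cloud(n,d);h,s,v=cv2.split(cv2.cvtColor(im,cv2.COLOR_RGB2HSV));X,Y,z=P[...,0],P[...,1],P[...,2]
    for k,m in(("plate",(X>.6)&(X<.78)&(Y<-.06)&(Y>-.2)&(s>150)&(h<16)&(z>.04)&(z<.11)),("block",(X>.48)&(X<.66)&(Y<-.09)&(Y>-.2)&(s>40)&(h<30)&(z>.06)&(z<.11)),("pad",(h<8)&(s>170)&(z>.17)&(z<.27)&(X>.45)&(X<.6)&(Y<-.1))):
        p=P[m];print(n,k,len(p),p.mean(0) if len(p) else 0,np.percentile(p,[3,97],axis=0).tolist() if len(p) else 0)
```

```text
side plate 160 [ 0.719 -0.119  0.075] [[0.7126215676067917, -0.15067609767357804, 0.042257146133989905], [0.72786753441369, -0.10154216435340918, 0.09310324670620519]]
side block 469 [ 0.603 -0.126  0.091] [[0.5746665876085346, -0.15800908541223452, 0.0629355047068601], [0.6320468432659594, -0.10831376808049925, 0.10256918810317962]]
side pad 284 [ 0.527 -0.222  0.223] [[0.5075186471942191, -0.24778113907434585, 0.21402318166350437], [0.5471477630479286, -0.19530923134227043, 0.23247593900316774]]
top plate 69 [ 0.713 -0.132  0.078] [[0.7087867623006976, -0.15450838594794167, 0.05034682148697231], [0.7229764700688821, -0.10828416200628034, 0.09421283372432768]]
top block 324 [ 0.597 -0.138  0.097] [[0.5693866358496601, -0.1614759450353923, 0.06680241773865778], [0.6283598007017236, -0.11510387011174844, 0.10599742854849903]]
top pad 263 [ 0.523 -0.226  0.225] [[0.5032738447263811, -0.2534906654483114, 0.21454860006567072], [0.5413367687766809, -0.2003727658056722, 0.23534990716224968]]
```

View pics/pushed.png

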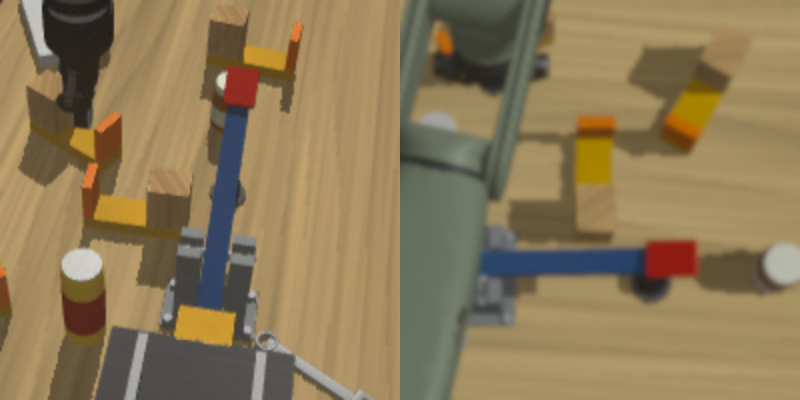

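The chock is fully clear: its block is at (170,195) on the left and (597,210) on the right, rear face at x≈0.57 against the lever side at 0.533. Now I'll move above the pad at (0.525,-0.224,0.224).

>>> move_arm(grip=[0, 0, 0, 0, 0, 0, 0, 0], dp=[[0.178, -0.203, 0], [0.178, -0.203, 0], [0.178, -0.203, 0], [0.178, -0.203, 0], [0.178, -0.203, 0], [0.178, -0.203, 0], [0.178, -0.203, 0], [0.178, -0.203, 0.02]], twist=[0, 0, 0, 0, 0, 0, 0, 0])

```text
time_s: 8.68
position: [0.5275, -0.2262, 0.2866]
tcp_rot: [-0.099, 3.136, -0.003]
ft_force: [-0.3, 0.8, -0.6]
opening: -0.0
gripper_force: 0.0
```

>>> move_arm(grip=[0, 0, 0, 0, 0, 0, 0, 0, 0, 0, 0, 0], dp=[[0, 0, 0.025], [0, 0, 0.045], [0, 0, 0.055], [0, 0, 0.063], [0, -0.004, 0.075], [0, -0.008, 0.087], [0, -0.012, 0.1], [0, -0.014, 0.112], [0, -0.016, 0.124], [0, -0.018, 0.137], [0, -0.019, 0.15], [0, -0.019, 0.162]], twist=[0, 0, 0, 0, 0, 0, 0, 0, 0, 0, 0, 0])

```text
time_s: 10.18
position: [0.5285, -0.2463, 0.1261]
tcp_rot: [-0.097, 3.136, -0.003]
ft_force: [-2.8, 2.1, 11.2]
opening: -0.0004
gripper_force: 5.6
```

>>> move_arm(grip=[0, 0, 0, 0, 0, 0], dp=[[0, 0, 0.012], [0, 0.002, 0.025], [0, 0.004, 0.036], [0, 0.006, 0.046], [0, 0.007, 0.051], [0, 0.007, 0.051]], twist=[0, 0, 0, 0, 0, 0])

```text
time_s: 10.92
position: [0.528, -0.2397, 0.0741]
tcp_rot: [-0.097, 3.137, -0.004]
ft_force: [-0.5, -0.7, 5.9]
opening: 0.0001
gripper_force: 2.5
```

>>> move_arm(grip=[0, 0, 0, 0], dp=[[0, 0.0, 0.002], [0, 0.001, 0.004], [0, 0.001, 0.004], [0, 0.001, 0.004]], twist=[0, 0, 0, 0])

```text
time_s: 11.42
position: [0.5281, -0.2389, 0.0707]
tcp_rot: [-0.097, 3.137, -0.005]
ft_force: [-1.8, 0.2, 8.3]
opening: -0.0001
gripper_force: 3.6
```

>>> move_arm(grip=[0, 0, 0, 0], dp=[[0, 0, 0.001], [0, 0, 0.002], [0, 0, 0.002], [0, 0, 0.002]], twist=[0, 0, 0, 0])

```text
time_s: 11.92
position: [0.5282, -0.2387, 0.0695]
tcp_rot: [-0.097, 3.137, -0.004]
ft_force: [-3.5, 1.9, 12.0]
opening: -0.0002
gripper_force: 5.6
```

>>> move_arm(grip=[0, 0, 0, 0], dp=[[0, 0, 0.001], [0, 0, 0.002], [0, 0, 0.003], [0, 0, 0.003]], twist=[0, 0, 0, 0])

```text
time_s: 12.42
position: [0.5284, -0.2386, 0.0689]
tcp_rot: [-0.097, 3.137, -0.004]
ft_force: [-9.1, 4.7, 24.7]
opening: 0.0003
gripper_force: 11.1
```

Run:
```python
from h import *
np.set_printoptions(precision=3,suppress=True)
im,d=optics.read_camera("side");im2,d2=optics.read_camera("top")
a=cv2.resize(im[120:320,200:400],(400,400));b=cv2.resize(im2[130:290,220:380],(400,400))
cv2.imwrite("pics/held.png",np.hstack([a,b])[...,::-1])
P=cloud("side",d);h,s,v=cv2.split(cv2.cvtColor(im,cv2.COLOR_RGB2HSV));X,Y,z=P[...,0],P[...,1],P[...,2]
for k,m in(("tongue",(h>15)&(h<32)&(s>150)&(z>.13)&(X>.4)&(X<.6)&(Y>0)),("lever",(h>100)&(h<128)&(s>120)&(z>.04)&(X>.45)&(X<.58)&(Y<.08)&(Y>-.25))):
    p=P[m];print(k,len(p),p.mean(0) if len(p) else 0)
print("lever slope",np.degrees(np.arctan(np.polyfit(p[:,1],p[:,2],1)[0])))
s=arm.read_state();print(s["position"],s["ft_force"])
```

```text
tongue 655 [0.508 0.144 0.222]
lever 1 [0.526 0.07  0.168]
lever slope 50.2773173076244
[ 0.528 -0.239  0.069] [-8.133  4.434 25.398]<stdin>:9: RankWarning: Polyfit may be poorly conditioned
```

View pics/held.png

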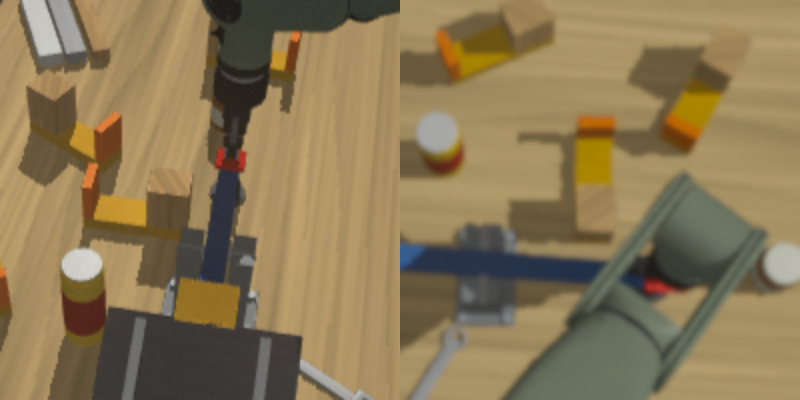

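The pad (230,160 left) is down at the stop, the tongue and flap are up, and nothing else has moved. I'll ease the sideways load a little and let it settle.

>>> move_arm(grip=[0, 0, 0, 0, 0, 0, 0, 0], dp=[[0.001, 0, 0], [0.001, 0, 0], [0.001, 0, 0], [0.001, 0, 0], [0.001, 0, 0], [0.001, 0, 0], [0.001, 0, 0], [0.001, 0, 0]], twist=[0, 0, 0, 0, 0, 0, 0, 0])

```text
time_s: 13.52
position: [0.5283, -0.2387, 0.0689]
tcp_rot: [-0.097, 3.135, -0.004]
ft_force: [-5.8, 5.0, 23.4]
opening: -0.0001
gripper_force: 10.3
```

Stable on the stop at 23 N.

```bash
python3 -c "
from station import ticket;print(ticket.sign_off())"
```

```text
the job is handed in; nothing more can be done
None
```

The chock is pushed fully clear, the lever is held down on its rubber stop at about 23 N with the flap open, and the job was handed in at about 13.5 s.

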